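Draw the hanging scale out of its dock and steady it over the carton

ROBOT

A 7-joint arm with a two-finger parallel gripper is mounted at the origin on the work surface. World frame = base frame: x ahead of the robot, y to its left, z up, the work surface at z = 0. Lengths are in m, angles in rad, forces in N, time in s.
With the tool pointing down it reaches from about 0.35 to 0.9 m from the base axis. Payload 19.9 kg.
Tool frame: the origin (TCP) lies on the centre line of the jaws, within the pads' length; the fingertips stand 8 mm ahead of it and the grasp point (between the pads) lies 11 mm behind it (robot.tcp_to_tips is the distance from the TCP to the fingertips, in m); z points along the fingers, y is the direction in which the jaws open and shut (so a half turn about z gives the same grasp; the last joint's range is limited). The gripper opens to 85 mm and grips with 20 to 120 N. Pads are 22 mm wide; open, the fingers measure 114 mm over their backs; the gripper's body (76 mm by 85 mm) begins 54 mm behind the grasp point. The pads swing forward as they close: fully open they stand 13 mm farther back than shut.
Start: joints at [-1.171, 0.417, -0.01, 1.614, 0.005, 1.111, -0.053], TCP at [0.267, 0.565, 0.239] pointing down, gripper open.
Joint ranges: [-2.81, 2.81], [-0.39, 2.02], [-1.27, 1.25], [0.06, 2.57], [-1.19, 4.33], [0.19, 2], [-2.82, 2.82]. Speed limits (rad/s): [1.89, 1.89, 2.39, 2.39, 3.01, 3.01, 3.01].

INTERFACE

Orientations are given as a rotation vector (axis times angle).
In Python, from station import robot gives the robot as it stands.
- The arm moves only by the shell command python3 -m jog 'ROWS' [FORCE]. ROWS is JSON, a list that holds one entry, the list of rows, each a list of 7 numbers: the turn, a rotation vector about the tool's x, y, z in degrees, then the shift along the tool's x, y, z in cm, then the closure, from 0 (fully open) to 1 (shut). In form: [[[ax, ay, az, x, y, z, gripper], ...]]. A call has 1 to 8 rows; each row is the pose to reach, as a shift and turn from the pose commanded when the call began, along the tool's axes at that moment; what a row does not reach only later rows make up. A row lasts 1/12 s, in which the tool goes at most 41.7 mm and 7.16 degrees, less where a joint would pass 70% of its speed; a pose out of reach is approached as far as the arm can. A call with a gripper value outside its range is refused whole. The fingers move at their own pace and stop on an object; FORCE is the grip in N (left out, the last holds). Time passes only in rows, so rows that repeat a pose let the fingers close. It gives the time, the measured TCP pose, the force and the opening at its end, in the units of the state.
- robot.read_state(): the state, without advancing time (a new reading comes with each control period).
- robot.read_camera(name): name is "scene" or "top" or "wrist"; returns a dict with "pixels" (400x640x3 uint8, blue, green, red), "camera_matrix" (3x3 intrinsics, pixels), "k1" (the pictures are not rectified: a ray, as slopes to the right and down, at radius r is drawn at 1 + k1 r^2 times it, then the intrinsics apply), "world_from_camera" (4x4, takes a point from camera to world coordinates). Camera axes: x right, y down, z forward; pixel columns grow to the right and rows downward; lengths in m; the calibration is good to about 2 mm. A picture is of the moment at which its call begins. There is no depth.
- robot.hand_in(): hands the job in, once; it reports no verdict.
The state is a dict: "t": time; "joint_pos": joint angles; "qvel": joint speeds; "joint_efforts": joint torques, N m; "position": TCP position; "orientation": TCP orientation; "wrist_force": force on the tool from outside, world axes, zero at the start; "torque": the same for the moment, N m; "opening": finger opening in m.
Only numpy, scipy, OpenCV 4.12 (cv2) and the standard library are available. Lean on these libraries where they do the work, as an engineer would, in place of code of your own. Each camera call takes 0.05 s, during which the arm holds its last target. There are 200 camera calls.

TASK

Take the black draw handle of the rail trolley and pull the loaded hanging scale out of its parking dock, then bring it along the rail until the pan is centred over the empty open carton and hangs quite still there, so that it can be read and tipped out. Move and calm it by the handle alone: do not touch the scale, do not let it swing out wildly, leave the tins, jars and boxes on the counter alone. Keep it still there for a good five seconds, and finish while still holding the handle.

Things in the scene. Friction and masses are not known exactly. Their poses are not given: they have to be found in the camera images.
- frame: Fixed overhead rail frame: aluminium rail 1060 mm long, 620 mm above the table, on two grey posts 510 mm either side of its middle. Origin on the table under the rail's middle; y axis along the rail, x across it away from the robot. Turned by up to 0.12 rad. The pivot hangs under the rail's line at z 560 mm, 230 mm beyond the grip point (frame +x); along the rail it is level with the grip point.
- trolley: The trolley and its draw handle; origin at the handle's grip point (z 290 mm). Handle: upright black block, 34 mm across the rail by 22 mm along it by 66 mm tall, top 28 mm above the point, free above and at both sides: grip from above, fingers closing along the rail. Slides along the rail only, from its middle (start) 340 mm either way to end stops. 0.46 kg, rolling drag about 1 N.
- scale: Hanging dial scale; origin at the centre of its pan's floor, z 140 mm at rest, 420 mm below its pivot; own z axis upright at rest. Pan 166 mm wide, two tins fixed in it; white dial 120 mm wide, rigid wires. Swings freely along the rail only (about the frame's x axis), almost undamped (dies out in minutes): like a 0.40 m simple pendulum, period 1.3 s. 0.47 kg plus tins 0.2 to 0.6 kg.
- foot_center (a point): Centre of the round rubber foot (radius 15 mm) under the pan, 40 mm below the scale's origin, 460 mm below the pivot.
- dock_top (a point): Parking dock, a small grey pedestal under the rail's middle: centre, level with the tops of its two fixed lips (12 mm thick, 24.5 mm either side). The foot hangs between them, 7 to 10 mm below their tops; drawn along the rail the pan is held back, leans some 0.2 rad (trolley about 0.1 m out), slips over the lip and swings freely, as far to the other side.
- carton_mouth (a point): Centre of the mouth of the empty open cardboard carton, 210 by 210 mm, 75 mm high, standing under the rail 190 to 280 mm to one side of the dock, left or right. On the other side stands a grey crate full of cans, 200 by 200 mm.
- can: Bystander: a drinks can, 62 mm across, 110 mm high; origin at its foot.
- jar: Bystander: a jar, 72 mm across, 100 mm high; origin at its foot.
- milk: Bystander: a plain drink pack 50 by 70 by 120 mm on the counter to the robot's right; origin at its foot.
- tube_bend (a point): Lower bend of the rigid 16 mm steel tube that carries the handle: the upright part rises from here to the trolley, 90 mm on the robot's side of the rail's line and 140 mm beyond the grip point (frame +x); from here it runs level to the handle, 40 mm below the grip point.

How it is judged:
On the way, in this order (a step that is already met when the one before it is completed fails the run):
1. the scale is drawn out of the dock by the handle (horizontal distance between foot_center and dock_top above 0.06 m and contact force between the fingers and trolley above 1 N), for 0.1 s.
2. the pan hangs still and centred over the carton for 4 s (horizontal distance between scale and carton_mouth below 0.03 m and angle between scale's own z axis and vertical below 0.05 rad and angular speed of scale below 0.18 rad/s), for 4 s.
At the end, for the whole second after the job is handed in: The pan's centre is within 30 mm of the carton's centre, seen from above, the scale leans less than 0.05 rad and turns slower than 0.18 rad/s (before that kept up for 4 s on end), and the fingers still hold the draw handle (all of step 2 and contact force between the fingers and trolley above 1 N); the arm keeps its last pose, push and grip.
It fails at once if the robot touches the scale (contact force between the arm and scale above 0.5 N).
It fails at once if the fingers touch the scale (contact force between the fingers and scale above 0.5 N).
It fails at once if the scale swings out wildly (over 0.42 rad, 24 degrees) (angle between scale's own z axis and vertical above 0.42 rad).
It fails at once if a bystander is disturbed (distance of any of can, jar, milk from where it was at the start of the episode above 0.02 m).
It also fails if it takes over 45 s, if anything falls off the work surface, if the arm or the gripper's body presses on something with over 40 N, if the wrist force passes 120 N, or if a joint passes its speed limit or range.

## Working session

There is one attempt and no reset: what is moved stays moved. The work goes in short steps, Python scripts to look and compute and a shell command to move; the robot and the scene stay as the last step left them, time stands still between calls to the robot, and variables do not carry over. Pictures are saved under pics/ and viewed, about 8 in all and at most 12, crops included, and the job is handed in when it is done.

```bash
mkdir -p pics; ls; cat > h.py <<'E'
import numpy as np, cv2
from station import robot
from scipy.spatial.transform import Rotation as R
def cam(n,save=None):
    c=robot.read_camera(n)
    if save: cv2.imwrite(f'pics/{save}.png',c['pixels'])
    return c
def ray(c,u,v):
    K=c['camera_matrix'];k=c['k1']
    d=np.array([(u-K[0][2])/K[0][0],(v-K[1][2])/K[1][1]]);s=d.copy()
    for _ in range(20): s=d/(1+k*(s@s))
    T=np.array(c['world_from_camera']);w=T[:3,:3]@np.r_[s,1]
    return T[:3,3],w/np.linalg.norm(w)
def onz(c,u,v,z):
    o,w=ray(c,u,v);return o+w*(z-o[2])/w[2]
def proj(c,p):
    T=np.array(c['world_from_camera']);q=T[:3,:3].T@(np.array(p)-T[:3,3]);s=q[:2]/q[2]
    s=s*(1+c['k1']*(s@s));K=c['camera_matrix'];return K[0][0]*s[0]+K[0][2],K[1][1]*s[1]+K[1][2]
E
python3 - <<'E'
from h import *
s=robot.read_state();print(s)
for n in ("scene","top"):
    c=cam(n,n+'0');print(n,np.round(c['world_from_camera'],3).tolist(),c['camera_matrix'],c['k1'])
E
```

```text
pics
{'t': 0.0, 'joint_pos': array([-1.17150765,  0.41797263, -0.01031686,  1.61414916,  0.00470438,
        1.11069855, -0.05301832]), 'qvel': array([ 0.00100566, -0.00063083, -0.00056174, -0.00014132,  0.00027446,
       -0.00039347,  0.00027778]), 'joint_efforts': array([-9.74207760e-04, -8.64438486e+01,  6.78544622e-01, -4.34919977e+01,
        1.90661964e-02,  7.39397365e-03, -6.06256276e-05]), 'position': array([0.2665212 , 0.564964  , 0.23867156]), 'orientation': array([-6.86752153e-01, -3.06543105e+00,  1.87060355e-03]), 'wrist_force': array([0.62935173, 0.65382995, 0.30184568]), 'torque': array([ 0.00049804,  0.02743273, -0.04602375]), 'opening': 0.08572630713270984}
scene [[-0.753, 0.473, -0.457, 1.236], [0.658, 0.55, -0.515, 0.825], [0.008, -0.688, -0.725, 1.286], [0.0, 0.0, 0.0, 1.0]] [[435.0704817    0.         310.12736116]
 [  0.         435.0704817  204.74905789]
 [  0.           0.           1.        ]] -0.08340646685273173
top [[0.013, -0.994, 0.112, 0.391], [-1.0, -0.013, 0.001, 0.034], [0.001, -0.112, -0.994, 1.599], [0.0, 0.0, 0.0, 1.0]] [[422.32539744   0.         315.40727191]
 [  0.         422.32539744 196.23375489]
 [  0.           0.           1.        ]] -0.022977051011073852
```

View pics/scene0.png

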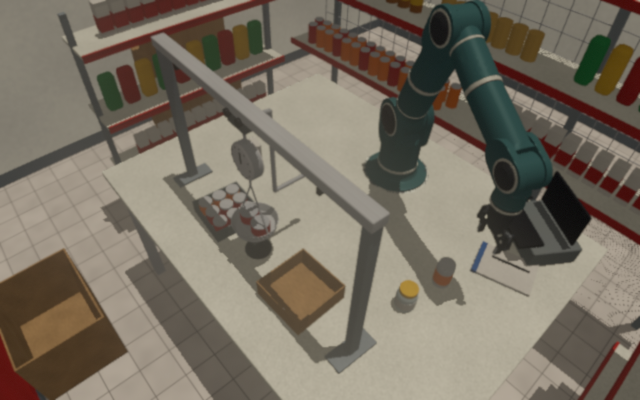

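View pics/top0.png

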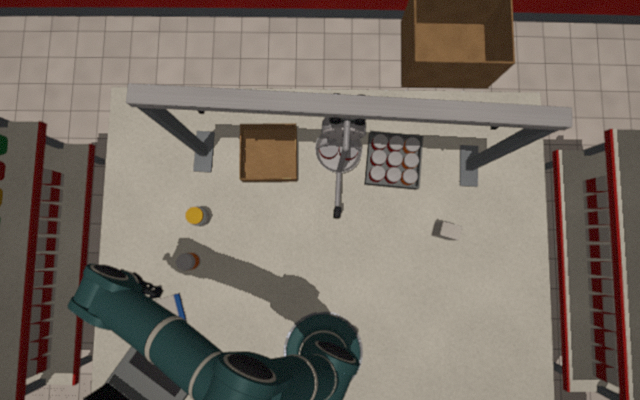

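The scene view shows the carton at (300,288), the crate of cans at (228,208) and the jar and can at (407,295) and (443,270). In the top view the handle's tip is at (338,212), the carton at (269,153) and the rail runs from (130,95) to (570,118). I'll zoom in to get exact positions.

```bash
python3 - <<'E'
from h import *
im=cv2.imread('pics/top0.png');cv2.imwrite('pics/topcrop.png',cv2.resize(im[80:230,225:425],None,fx=4,fy=4,interpolation=cv2.INTER_CUBIC))
c=cam('top');
for n,u,v,z in [('handle top',338,211.5,.318),('railL',130,95,.62),('railR',570,117,.62),('jar',197,215,.1),('can',187,260,.11),('milk',448,230,.12)]: print(n,onz(c,u,v,z).round(3))
hsv=cv2.cvtColor(im,cv2.COLOR_BGR2HSV)
m=cv2.inRange(hsv,(5,80,40),(25,255,255));m[:110]=0;m[195:]=0
cs,_=cv2.findContours(m,0,2);k=max(cs,key=cv2.contourArea);r=cv2.minAreaRect(k);print(r)
b=cv2.boxPoints(r);P=np.array([onz(c,*p,.075) for p in b]);print(P.round(3),P.mean(0).round(3))
m=(im.max(2)<60).astype(np.uint8)*255;m[:195]=0;m[225:]=0;m[:,:325]=0;m[:,350:]=0
ys,xs=np.nonzero(m);print(xs.min(),xs.max(),ys.min(),ys.max())
g=im[:135,:,:].astype(int)
for x in (180,270,450,540): print(x,[im[y,x].max() for y in range(84,124,1)])
E
```

```text
handle top [ 0.49  -0.034  0.318]
railL [0.741 0.485 0.62 ]
railR [ 0.701 -0.575  0.62 ]
jar [0.488 0.456 0.1  ]
can [0.329 0.481 0.11 ]
milk [ 0.445 -0.43   0.12 ]
((267.5, 152.5), (57.0, 57.0), 90.0)
[[0.829 0.322 0.075]
 [0.831 0.111 0.075]
 [0.618 0.107 0.075]
 [0.615 0.315 0.075]] [0.723 0.214 0.075]
334 340 207 217
180 [np.uint8(137), np.uint8(132), np.uint8(139), np.uint8(143), np.uint8(146), np.uint8(146), np.uint8(147), np.uint8(146), np.uint8(144), np.uint8(145), np.uint8(144), np.uint8(144), np.uint8(147), np.uint8(147), np.uint8(145), np.uint8(146), np.uint8(146), np.uint8(146), np.uint8(145), np.uint8(147), np.uint8(144), np.uint8(129), np.uint8(89), np.uint8(71), np.uint8(77), np.uint8(119), np.uint8(167), np.uint8(173), np.uint8(170), np.uint8(169), np.uint8(167), np.uint8(168), np.uint8(168), np.uint8(169), np.uint8(168), np.uint8(167), np.uint8(164), np.uint8(149), np.uint8(91), np.uint8(44)]
270 [np.uint8(158), np.uint8(140), np.uint8(149), np.uint8(151), np.uint8(143), np.uint8(162), np.uint8(154), np.uint8(145), np.uint8(146), np.uint8(148), np.uint8(147), np.uint
[... 927 characters left out ...]
t8(148), np.uint8(146), np.uint8(133), np.uint8(102), np.uint8(80), np.uint8(68), np.uint8(97)]
540 [np.uint8(160), np.uint8(160), np.uint8(159), np.uint8(158), np.uint8(156), np.uint8(144), np.uint8(141), np.uint8(154), np.uint8(156), np.uint8(156), np.uint8(155), np.uint8(155), np.uint8(157), np.uint8(162), np.uint8(161), np.uint8(159), np.uint8(163), np.uint8(166), np.uint8(165), np.uint8(166), np.uint8(166), np.uint8(149), np.uint8(144), np.uint8(140), np.uint8(140), np.uint8(140), np.uint8(139), np.uint8(140), np.uint8(140), np.uint8(141), np.uint8(142), np.uint8(146), np.uint8(143), np.uint8(143), np.uint8(141), np.uint8(145), np.uint8(143), np.uint8(144), np.uint8(144), np.uint8(146)]
```

View pics/topcrop.png

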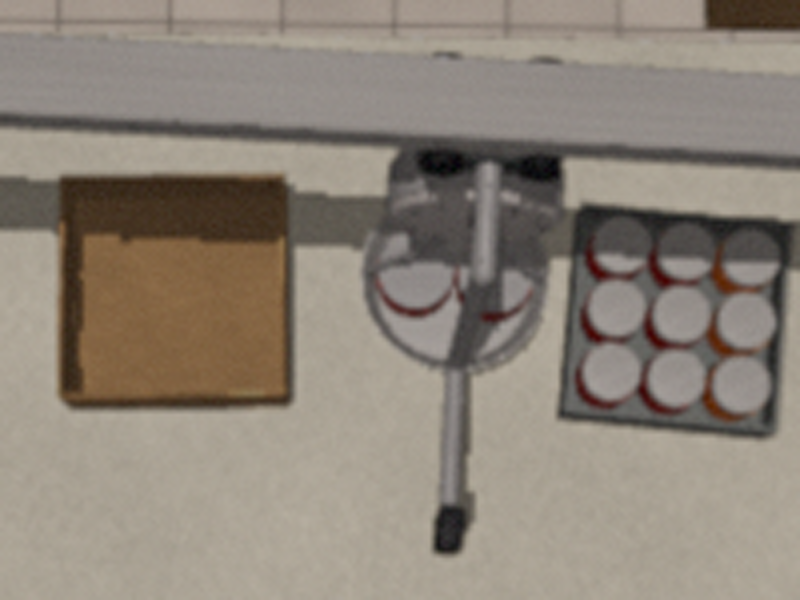

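Close-up: the handle's centre is at crop (450,528), which is pixel (337,212). The carton corners are at crop (60,177), (285,175), (292,402) and (65,405), centred near pixel (268.5,152). Rail middle, rail direction (yaw ≈ -0.04) and handle plus 230 mm all agree within a few mm.

```bash
cat >> h.py <<'E'
psi=-0.04
ex=np.array([np.cos(psi),np.sin(psi),0]);ey=np.array([-np.sin(psi),np.cos(psi),0])
def rel(target,p,Rm):
    Rt=np.column_stack([ex,-ey,[0,0,-1]])
    if (Rt.T@Rm)[1,1]<0: Rt=np.column_stack([-ex,ey,[0,0,-1]])
    return np.degrees((R.from_matrix(Rm).inv()*R.from_matrix(Rt)).as_rotvec()).round(2),(Rm.T@(np.array(target)-p)*100).round(2)
def relnow(target):
    s=robot.read_state();return rel(target,s['position'],R.from_rotvec(s['orientation']).as_matrix())
E
python3 - <<'E'
from h import *
s=robot.read_state();Rm=R.from_rotvec(s['orientation']).as_matrix();print(Rm.round(3))
c=cam('top')
H=onz(c,337.1,211.6,.318);C=onz(c,268.5,152.1,.075);print('H',H,'C',C, 'travel',(C-H)@ey,'across',(C-H)@ex)
for t in ([.267,.565,.40],[.40,.25,.40],[H[0],H[1],.40],[H[0],H[1],.282]): print(t,relnow(t))
E
```

```text
[[-0.904  0.427 -0.   ]
 [ 0.427  0.904 -0.001]
 [-0.    -0.001 -1.   ]]
H [ 0.48938579 -0.03136484  0.318     ] C [0.72406537 0.20994009 0.075     ] travel 0.25049659067892494 across 0.22484224525226298
[0.267, 0.565, 0.4] (array([ -0.04,  -0.  , -22.96]), array([ -0.04,  -0.  , -16.11]))
[0.4, 0.25, 0.4] (array([ -0.04,  -0.  , -22.96]), array([-25.51, -22.82, -16.09]))
[np.float64(0.48938578582553793), np.float64(-0.03136483571784169), 0.4] (array([ -0.04,  -0.  , -22.96]), array([-45.6 , -44.45, -16.07]))
[np.float64(0.48938578582553793), np.float64(-0.03136483571784169), 0.282] (array([ -0.04,  -0.  , -22.96]), array([-45.6 , -44.44,  -4.27]))
```

```bash
python3 -m jog '[[[0,0,-6,0,0,-4,0],[0,0,-12,0,0,-8,0],[0,0,-18,-1,-1,-12,0],[0,0,-23,-4,-3,-15,0],[0,0,-23,-7,-6,-16,0],[0,0,-23,-10,-9,-16,0],[0,0,-23,-13,-11.5,-16,0],[0,0,-23,-15.8,-14.2,-16,0]]]' 40
python3 - <<'E'
from h import *
for z in (.40,.282): print(relnow([.4894,-.0314,z]))
E
```

```text
t: 0.87
position: [0.3486, 0.3696, 0.3995]
orientation: [0.062, 3.141, 0.001]
wrist_force: [0.9, -0.0, 0.5]
opening: 0.0852
(array([0.03, 0.02, 0.04]), array([-15.64, -39.51,  -0.07]))
(array([0.03, 0.02, 0.04]), array([-15.64, -39.52,  11.73]))
```

```bash
python3 -m jog '[[[0,0,0,-1.3,-3.4,0,0],[0,0,0,-2.7,-7,0,0],[0,0,0,-4.1,-10.6,0,0],[0,0,0,-5.5,-14,0,0],[0,0,0,-7,-17.6,0,0],[0,0,0,-8.4,-21.2,0,0],[0,0,0,-9.8,-24.8,0,0],[0,0,0,-11.2,-28.4,0,0]]]'
python3 - <<'E'
from h import *
for z in (.40,.282): print(relnow([.4894,-.0314,z]))
E
```

```text
t: 1.53
position: [0.449, 0.0813, 0.3995]
orientation: [0.062, 3.141, 0.0]
wrist_force: [1.3, -0.2, 0.0]
opening: 0.0855
(array([0.02, 0.02, 0.04]), array([ -4.48, -11.11,  -0.06]))
(array([0.02, 0.02, 0.04]), array([ -4.48, -11.11,  11.74]))
```

```bash
python3 -m jog '[[[0,0,0,-1.5,-3.7,0,0],[0,0,0,-3,-7.4,0,0],[0,0,0,-4.1,-10.2,0,0],[0,0,0,-4.5,-11.1,0,0],[0,0,0,-4.5,-11.1,0,0],[0,0,0,-4.5,-11.1,0,0],[0,0,0,-4.5,-11.1,0,0]]]'
python3 - <<'E'
from h import *
for z in (.40,.282): print(relnow([.4894,-.0314,z]))
cam('scene','scene1')
c=cam('wrist','wrist1')
print([proj(c,p) for p in ([.4894,-.0314,.318],)])
E
```

```text
t: 2.12
position: [0.4893, -0.0281, 0.3992]
orientation: [-0.059, -3.141, -0.0]
wrist_force: [-0.9, 0.5, -1.3]
opening: 0.085
(array([ 0.01, -0.02,  0.13]), array([-0.03, -0.33, -0.08]))
(array([ 0.01, -0.02,  0.13]), array([-0.03, -0.34, 11.72]))
[(np.float64(311.5265018176024), np.float64(210.22962091767994))]
```

View pics/wrist1.png

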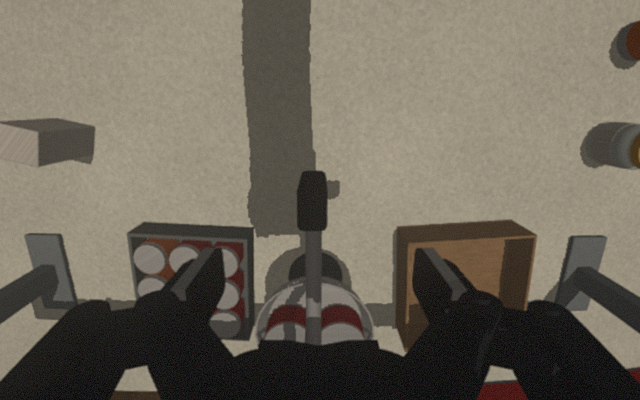

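The wrist view shows the handle's top at (312,~205), and my estimate projects to (311.5,210), so they agree. I'll descend and grip.

```bash
python3 -m jog '[[[0,0,0,0,-0.2,3,0],[0,0,0,0,-0.2,6,0],[0,0,0,0,-0.2,9,0],[0,0,0,0,-0.2,11.2,0],[0,0,0,0,-0.2,11.7,0],[0,0,0,0,-0.2,11.7,0.3],[0,0,0,0,-0.2,11.7,0.6],[0,0,0,0,-0.2,11.7,1]]]' 50 && python3 -m jog '[[[0,0,0,0,0,0,1],[0,0,0,0,0,0,1],[0,0,0,0,0,0,1],[0,0,0,0,0,0,1]]]'
python3 - <<'E'
from h import *
s=robot.read_state();print(s['position'],s['wrist_force'],s['opening'])
cam('scene','scene2');cam('top','top2')
E
```

```text
t: 2.88
position: [0.4901, -0.0311, 0.2839]
orientation: [0.061, 3.139, 0.0]
wrist_force: [-0.3, 0.2, 0.5]
opening: 0.0515
t: 3.22
position: [0.4898, -0.0314, 0.2833]
orientation: [0.062, 3.14, 0.001]
wrist_force: [-2.8, 1.2, 8.5]
opening: 0.0214
[ 0.48977346 -0.03135442  0.28327945] [-2.7651795   1.24538768  8.54994322] 0.021413198978120433
```

View pics/scene2.png

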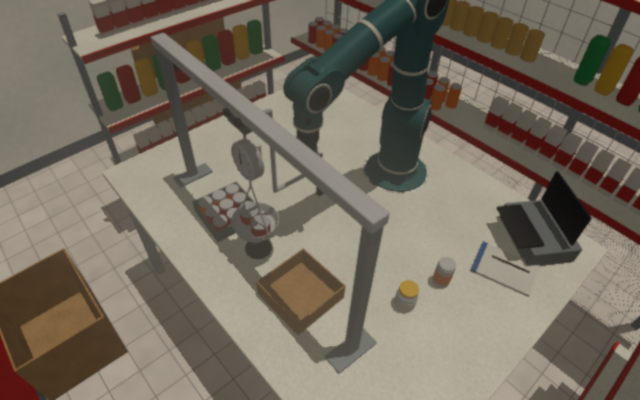

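```bash
python3 -m jog '[[[0,0,0,0,0.3,0,1],[0,0,0,0,0.8,0,1],[0,0,0,0,1.3,0,1],[0,0,0,0,1.9,0,1],[0,0,0,0,2.5,0,1],[0,0,0,0,3.1,0,1],[0,0,0,0,3.7,0,1],[0,0,0,0,4.3,0,1]]]'
python3 - <<'E'
from h import *
a=cam('wrist')['pixels'];b=cam('scene')['pixels'];s=robot.read_state();print(s['t'],s['position'],s['wrist_force'],s['opening'])
cv2.imwrite('pics/duo.png',np.hstack([a[:,160:480],b[80:360,120:440].copy() if 0 else cv2.resize(b[100:300,180:340],(320,400))]))
E
```

```text
t: 3.98
position: [0.4916, 0.0117, 0.2833]
orientation: [0.062, 3.139, 0.0]
wrist_force: [-1.7, -1.1, 6.5]
opening: 0.0216
4.0833 [0.49160734 0.01247782 0.283305  ] [-1.97583975e+00  4.20630139e-03  7.33769621e+00] 0.021547347250995656
```

View pics/duo.png

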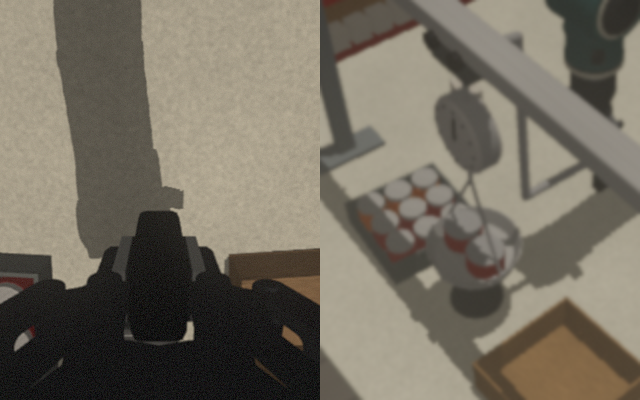

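The pan isn't visible in the wrist view, so I'll track its red tins in the scene view (crop right, ~(485,255)) by casting rays onto the rail's vertical plane.

```bash
cat >> h.py <<'E'
H0=np.array([.4898,-.0314,0]); P0=H0+.23*ex
def tins(c,dbg=False):
    im=c['pixels'];hsv=cv2.cvtColor(cv2.GaussianBlur(im,(3,3),0),cv2.COLOR_BGR2HSV)
    m=cv2.inRange(hsv,(0,95,40),(6,255,255))|cv2.inRange(hsv,(168,95,40),(180,255,255))
    roi=np.zeros(m.shape,np.uint8);cv2.fillPoly(roi,[np.array([[238,190],[275,190],[370,260],[370,310],[280,310],[236,244]])],255);m&=roi
    n,l,st,ce=cv2.connectedComponentsWithStats(m)
    k=[i for i in range(1,n) if st[i,4]>=8]
    if dbg: print([(st[i].tolist()) for i in k])
    if not k: return None
    sel=np.isin(l,k);ys,xs=np.nonzero(sel);u,v=xs.mean(),ys.mean()
    o,w=ray(c,u,v);t=((P0-o)@ex)/(w@ex);p=o+t*w
    return (p-P0)@ey,p[2],len(xs)
def look(dbg=False):
    s=robot.read_state();c=robot.read_camera('scene');r=tins(c,dbg)
    g=(s['position']-H0)@ey
    return s['t'],g,r,s['wrist_force']
E
python3 - <<'E'
from h import *
import h
c=robot.read_camera('scene');print(tins(c,True))
c['pixels']=cv2.imread('pics/scene2.png');print(tins(c,True))
s=robot.read_state();print(s['t'],(s['position']-H0)@ey,(s['position']-H0)@ex)
E
```

```text
[[244, 219, 9, 7, 36], [254, 232, 14, 7, 52]]
(np.float64(-0.0077717899689234), np.float64(0.10320259499514894), 88)
[[242, 218, 8, 6, 35], [253, 230, 12, 6, 51]]
(np.float64(-0.02024697876135667), np.float64(0.10397532957024391), 86)
4.1333 0.04350419220105095 2.8028294984329318e-05
```

```bash
cat > l.py <<'E'
from h import *
for _ in range(1):
    t,g,r,f=look();print('t %.3f g %.4f pan %.4f z %.3f n %d dev %.4f f %s'%(t,g,r[0]+.0202,r[1],r[2],r[0]+.0202-g,f.round(1)))
E
python3 -m jog '[[[0,0,0,0,0.5,0,1],[0,0,0,0,1.0,0,1],[0,0,0,0,1.6,0,1],[0,0,0,0,2.1,0,1],[0,0,0,0,2.7,0,1],[0,0,0,0,3.2,0,1],[0,0,0,0,3.8,0,1],[0,0,0,0,4.3,0,1]]]' |head -2; python3 l.py; python3 -m jog '[[[0,0,0,0,0.5,0,1],[0,0,0,0,1.0,0,1]]]'|head -2; python3 l.py
```

```text
t: 4.8
position: [0.4933, 0.0548, 0.2833]
t 4.800 g 0.0862 pan 0.0235 z 0.106 n 85 dev -0.0627 f [ 0.1 -1.4  5.5]
t: 5.02
position: [0.4937, 0.0644, 0.2833]
t 5.017 g 0.0959 pan 0.0276 z 0.107 n 81 dev -0.0683 f [ 0.5 -1.8  6.1]
```

```bash
python3 -m jog '[[[0,0,0,0,0.5,0,1],[0,0,0,0,1.0,0,1]]]'|head -1; python3 l.py; python3 -m jog '[[[0,0,0,0,0.5,0,1],[0,0,0,0,1.0,0,1]]]'|head -1; python3 l.py
```

```text
t: 5.23
t 5.233 g 0.1059 pan 0.0322 z 0.107 n 83 dev -0.0737 f [ 1.1 -1.3  5.4]
t: 5.45
t 5.450 g 0.1159 pan 0.0362 z 0.107 n 84 dev -0.0797 f [-0.1 -2.   5.2]
```

```bash
python3 -m jog '[[[0,0,0,0,0.5,0,1],[0,0,0,0,1.0,0,1]]]'|head -1; python3 l.py
```

```text
t: 5.67
t 5.667 g 0.1259 pan 0.0704 z 0.104 n 108 dev -0.0556 f [ 1.1 -1.5  5.5]
```

```bash
python3 -m jog '[[[0,0,0,0,0.4,0,1],[0,0,0,0,0.8,0,1]]]'|head -1; python3 l.py
```

```text
t: 5.88
t 5.883 g 0.1341 pan 0.1628 z 0.112 n 136 dev 0.0287 f [1.2 0.4 3.8]
```

Released. I'll hold still and sample the swing.

```bash
H='python3 -m jog'; for i in 1 2 3 4 5 6 7 8 9 10 11 12 13; do python3 -m jog '[[[0,0,0,0,0,0,1]]]'>/dev/null; python3 l.py; done | tee hold1.txt
```

```text
t 6.017 g 0.1347 pan 0.2017 z 0.118 n 154 dev 0.0670 f [1.5 2.2 5.1]
t 6.150 g 0.1345 pan 0.2084 z 0.119 n 152 dev 0.0739 f [1.8 2.1 6.8]
t 6.283 g 0.1344 pan 0.1720 z 0.113 n 133 dev 0.0376 f [1.5 1.3 6.3]
t 6.417 g 0.1343 pan 0.1150 z 0.104 n 118 dev -0.0193 f [1.1 0.8 6. ]
t 6.550 g 0.1341 pan 0.0643 z 0.106 n 106 dev -0.0699 f [ 1.4 -0.8  6.5]
t 6.683 g 0.1340 pan 0.0547 z 0.108 n 75 dev -0.0793 f [ 0.6 -0.2  6.1]
t 6.817 g 0.1340 pan 0.0599 z 0.107 n 82 dev -0.0741 f [ 0.8 -0.1  6.5]
t 6.950 g 0.1340 pan 0.0741 z 0.104 n 111 dev -0.0599 f [ 1.4 -0.6  5.9]
t 7.083 g 0.1340 pan 0.1340 z 0.107 n 130 dev 0.0000 f [ 1.7 -1.5  6.3]
t 7.217 g 0.1341 pan 0.1838 z 0.114 n 145 dev 0.0497 f [2.1 0.8 7.2]
t 7.350 g 0.1342 pan 0.2152 z 0.127 n 160 dev 0.0810 f [1.5 0.5 5.3]
t 7.483 g 0.1342 pan 0.1910 z 0.117 n 145 dev 0.0568 f [1.4 0.1 6.2]
t 7.617 g 0.1342 pan 0.1480 z 0.109 n 132 dev 0.0138 f [0.6 0.5 5.9]
```

```bash
cat > plan.py <<'E'
import numpy as np,sys
from scipy.optimize import least_squares,minimize
w=np.sqrt(9.81/.40)
def fit(fn,t0,t1):
    D=np.array([[float(x) for x in (l.split()[1],l.split()[3],l.split()[11])] for l in open(fn)])
    D=D[(D[:,0]>=t0)&(D[:,0]<=t1)];t=D[:,0]
    A=np.c_[np.cos(w*t),np.sin(w*t),np.ones_like(t)]
    x,*_=np.linalg.lstsq(A,D[:,2],rcond=None)
    print('amp',np.hypot(x[0],x[1]),'bias',x[2],'res',(A@x-D[:,2]).round(3));return x,D[-1]
def sim(P,d,v,lag=.025,dt=1/12,n=20,hold=0):
    # P row targets (P[0] = current), piecewise linear, returns pos histories
    T=np.arange(0,(len(P)-1)*dt+lag,dt/n);p=np.interp(T-lag,np.arange(len(P))*dt,P)
    q=P[0]+d;qv=v;Q=[q];h=dt/n
    for k in range(len(T)-1):
        a=p[k];c,s=np.cos(w*h),np.sin(w*h);e=q-a
        q,qv=a+e*c+qv/w*s,-e*w*s+qv*c;Q.append(q)
    return p,np.array(Q),q-P[-1],qv/w
def plan(p0,pf,d,v,N,**k):
    base=np.linspace(p0,pf,N+1)
    def full(z): return np.r_[p0,z,pf]
    # linear: residual + smoothness weighted least squares
    def f(z):
        P=full(z);_,_,e,ev=sim(P,d,v,**k)
        acc=np.diff(np.r_[P[0],P,P[-1]],2);return np.r_[acc,1e3*e,1e3*ev]
    r=least_squares(f,base[1:-1]);P=full(r.x);p,Q,e,ev=sim(P,d,v,**k)
    print('rel cm',((P[1:]-p0)*100).round(2).tolist(),'max row mm',1e3*abs(np.diff(P)).max().round(4),'max lean',(abs(Q-p).max()/.40).round(3),'min bob',Q.min().round(3),'res',e,ev);return P
E
python3 - <<'E'
from plan import *
for a,b in ((6,6.56),(7.07,7.7)):
    x,l=fit('hold1.txt',a,b);t=7.617
    d=x[0]*np.cos(w*t)+x[1]*np.sin(w*t);v=w*(-x[0]*np.sin(w*t)+x[1]*np.cos(w*t));print(d,v)
for N in (12,14,16): plan(.1342,.2505,d*.95,v*.95,N)
E
```

```text
amp 0.08911250808349983 bias -0.01433366326006745 res [ 0.002 -0.003  0.001  0.002 -0.001]
0.026871819903602233 -0.42076669451586185
amp 0.0932670321915712 bias -0.016923326973959762 res [-0.001  0.003 -0.005  0.004 -0.001]
0.029418269987505324 -0.4383055981776663
rel cm [1.81, 3.8, 4.95, 4.87, 3.76, 2.24, 1.11, 1.1, 2.59, 5.45, 8.93, 11.63] max row mm 34.8 max lean 0.285 min bob 0.069 res 1.3312462576742234e-08 8.616993331077285e-09
rel cm [0.63, 1.35, 1.81, 1.86, 1.54, 1.07, 0.73, 0.83, 1.6, 3.13, 5.3, 7.8, 10.12, 11.63] max row mm 25.0 max lean 0.242 min bob 0.056 res 5.066456087998716e-09 -4.4943111428315745e-10
rel cm [0.07, 0.06, -0.06, -0.3, -0.57, -0.73, -0.66, -0.22, 0.65, 1.98, 3.69, 5.65, 7.65, 9.46, 10.86, 11.63] max row mm 20.0 max lean 0.212 min bob 0.046 res 7.234749466178414e-10 -1.7552529152807203e-09
```

```bash
python3 -m jog '[[[0,0,0,0,1.81,0,1],[0,0,0,0,3.8,0,1],[0,0,0,0,4.95,0,1],[0,0,0,0,4.87,0,1],[0,0,0,0,3.76,0,1],[0,0,0,0,2.24,0,1],[0,0,0,0,1.11,0,1],[0,0,0,0,1.1,0,1]]]' && python3 -m jog '[[[0,0,0,0,1.49,0,1],[0,0,0,0,4.35,0,1],[0,0,0,0,7.83,0,1],[0,0,0,0,10.53,0,1],[0,0,0,0,10.53,0,1]]]'; for i in 1 2 3 4 5 6 7 8 9 10 11; do python3 l.py;python3 -m jog '[[[0,0,0,0,0,0,1]]]'>/dev/null;  done | tee hold2.txt
python3 - <<'E'
from plan import *
x,l=fit('hold2.txt',0,99)
E
```

```text
t: 8.33
position: [0.4957, 0.1114, 0.2833]
orientation: [0.066, 3.139, 0.0]
wrist_force: [2.3, 0.6, 5.5]
opening: 0.0213
t: 8.75
position: [0.5004, 0.2244, 0.2833]
orientation: [0.054, 3.137, 0.004]
wrist_force: [4.6, 0.9, 10.4]
opening: 0.0214
t 8.750 g 0.2560 pan 0.2545 z 0.102 n 115 dev -0.0015 f [ 4.6  0.9 10.4]
t 8.883 g 0.2513 pan 0.2545 z 0.103 n 124 dev 0.0032 f [ 3.8 -0.3  7.1]
t 9.017 g 0.2506 pan 0.2563 z 0.102 n 121 dev 0.0057 f [4.9 0.6 5.5]
t 9.150 g 0.2506 pan 0.2466 z 0.105 n 133 dev -0.0040 f [4.2 0.9 5. ]
t 9.283 g 0.2506 pan 0.2688 z 0.103 n 131 dev 0.0183 f [4.8 0.6 4.7]
t 9.417 g 0.2506 pan 0.2746 z 0.105 n 128 dev 0.0240 f [4.1 0.8 5.6]
t 9.550 g 0.2506 pan 0.2545 z 0.105 n 135 dev 0.0039 f [ 4.9 -0.7  5.7]
t 9.683 g 0.2506 pan 0.2480 z 0.105 n 141 dev -0.0025 f [4.1 1.  6.1]
t 9.817 g 0.2506 pan 0.2612 z 0.103 n 125 dev 0.0107 f [4.2 0.5 5.5]
t 9.950 g 0.2505 pan 0.2578 z 0.103 n 120 dev 0.0073 f [4.1 1.6 6.3]
t 10.083 g 0.2505 pan 0.2371 z 0.104 n 134 dev -0.0135 f [4.1 1.  5.8]
amp 0.007648191320565197 bias 0.005700269097255378 res [-0.    -0.004 -0.003  0.011 -0.007 -0.011  0.008  0.01  -0.008 -0.008
  0.012]
```

Swing nearly cancelled (about 8 mm, tracker noisy). I'll check the picture and the centring.

```bash
python3 - <<'E'
from h import *
a=cam('scene')['pixels'];b=cam('top')['pixels']
cv2.imwrite('pics/top3.png',b)
cv2.imwrite('pics/duo2.png',np.hstack([cv2.resize(a[120:330,220:380],(400,525),interpolation=2),cv2.resize(b[85:225,215:322],(400,525),interpolation=2)]))
E
```

```text
(no output)
```

View pics/duo2.png

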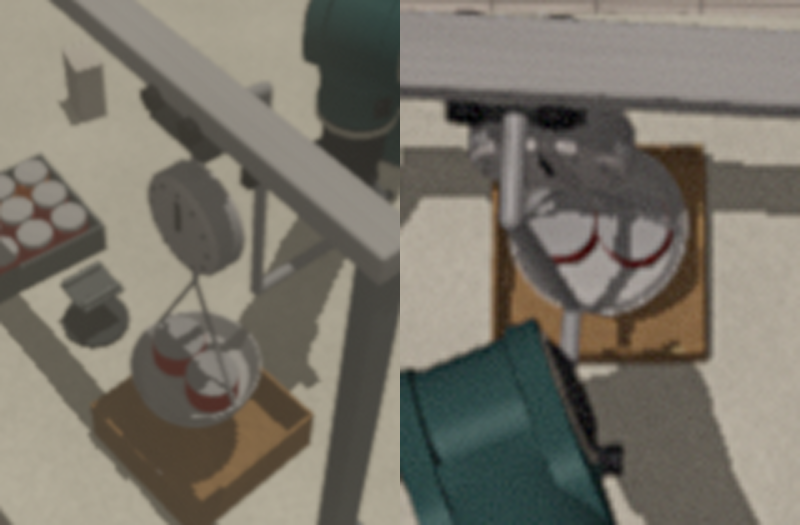

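Left half (scene): the pan hangs inside the carton's outline, clear of the dock, with the tins' red bands at crop (170,360) and (212,395). Right half (top): the pan spans crop columns 507–688 and the carton 492–708, so it's roughly centred. I'll tighten the tracker and measure both.

```bash
cat > l2.py <<'E'
from h import *
s=robot.read_state();c=robot.read_camera('scene');im=cv2.GaussianBlur(c['pixels'],(3,3),0).astype(float)
red=((im[:,:,2]-im[:,:,1])>45)&((im[:,:,1]-im[:,:,0])<14);m=red.astype(np.uint8);m[:225]=0;m[305:]=0;m[:,:270]=0;m[:,345:]=0
n,l,st,ce=cv2.connectedComponentsWithStats(m);k=[i for i in range(1,n) if st[i,4]>=20]
ys,xs=np.nonzero(np.isin(l,k));u,v=xs.mean(),ys.mean()
o,w=ray(c,u,v);t=((P0-o)@ex)/(w@ex);p=o+t*w;g=(s['position']-H0)@ey;d=(p-P0)@ey+.0202
print('t %.3f g %.4f pan %.4f z %.3f n %d dev %.4f f'%(s['t'],g,d,p[2],len(xs),d-g),[st[i].tolist() for i in k])
E
for i in 1 2 3 4 5 6 7 8 9 ; do python3 l2.py;python3 -m jog '[[[0,0,0,0,0,0,1]]]'>/dev/null;  done | tee hold3.txt
python3 - <<'E'
from plan import *
x,l=fit('hold3.txt',0,99)
from h import *
c=cam('top');im=cv2.imread('pics/top3.png')
for n,u,v,z in [('carton',(492+708)/2,0,.075),('panrim.15',597.5,0,.15),('panrim.17',597.5,0,.17)]:
    print(n,(onz(c,215-.5+(u-400)/3.738,152,z)))
print('P',P0+.2505*ey)
E
```

```text
t 10.317 g 0.2505 pan nan z nan n 0 dev nan f []
t 10.450 g 0.2505 pan nan z nan n 0 dev nan f []
t 10.583 g 0.2505 pan nan z nan n 0 dev nan f []
t 10.717 g 0.2505 pan nan z nan n 0 dev nan f []
t 10.850 g 0.2506 pan nan z nan n 0 dev nan f []
t 10.983 g 0.2506 pan nan z nan n 0 dev nan f []
t 11.117 g 0.2505 pan nan z nan n 0 dev nan f []
t 11.250 g 0.2505 pan nan z nan n 0 dev nan f []
t 11.383 g 0.2505 pan nan z nan n 0 dev nan f []
amp nan bias nan res [nan nan nan nan nan nan nan nan nan]
carton [0.72441709 0.21177208 0.075     ]
panrim.15 [0.70795605 0.20536195 0.15      ]
panrim.17 [0.70357464 0.20299661 0.17      ]
P [0.72963335 0.20970208 0.        ]l2.py:5: RuntimeWarning: Mean of empty slice.
  ys,xs=np.nonzero(np.isin(l,k));u,v=xs.mean(),ys.mean()
  ret = ret.dtype.type(ret / rcount)
l2.py:5: RuntimeWarning: Mean of empty slice.
  ys,xs=np.nonzero(np.isin(l,k));u,v=xs.mean(),ys.mean()
  ret = ret.dtype.type(ret / rcount)
l2.py:5: RuntimeWarning: Mean of empty slice.
  ys,xs=np.nonzero(np.isin(l,k));u,v=xs.mean(),ys.mean()
  ret = ret.dtype.type(ret / rcount)
l2.py:5: RuntimeWarning: Mean of empty slice.
  ys,xs=np.nonzero(np.isin(l,k));u,v=xs.mean(),ys.mean()
  ret = ret.dtype.type(ret / rcount)
l2.py:5: RuntimeWarning: Mean of empty slice.
  ys,xs=np.nonzero(np.isin(l,k));u,v=xs.mean(),ys.mean()
  ret = ret.dtype.type(ret / rcount)
l2.py:5: RuntimeWarning: Mean of empty slice.
  ys,xs=np.nonzero(np.isin(l,k));u,v=xs.mean(),ys.mean()
  ret = ret.dtype.type(ret / rcount)
l2.py:5: RuntimeWarning: Mean of empty slice.
  ys,xs=np.nonzero(np.isin(l,k));u,v=xs.mean(),ys.mean()
  ret = ret.dtype.type(ret / rcount)
l2.py:5: RuntimeWarning: Mean of empty slice.
  ys,xs=np.nonzero(np.isin(l,k));u,v=xs.mean(),ys.mean()
  ret = ret.dtype.type(ret / rcount)
l2.py:5: RuntimeWarning: Mean of empty slice.
  ys,xs=np.nonzero(np.isin(l,k));u,v=xs.mean(),ys.mean()
  ret = ret.dtype.type(ret / rcount)
```

Position agrees: carton y 0.212, pan 0.204–0.210. My red threshold was too strict, so I'll track the motion with optical flow on the pan instead.

```bash
cat > s.py <<'E'
from h import *
import sys
t=robot.read_state()['t'];c=robot.read_camera('scene');cv2.imwrite('pics/f_%s_%.3f.png'%(sys.argv[1],t),c['pixels'])
E
cat > flow.py <<'E'
from h import *
import sys,glob
from plan import w
c=robot.read_camera('scene');fs=sorted(glob.glob('pics/f_%s_*.png'%sys.argv[1]),key=lambda f:float(f.split('_')[-1][:-4]))
im=[cv2.imread(f,0) for f in fs];t=np.array([float(f.split('_')[-1][:-4]) for f in fs])
m=np.zeros_like(im[0]);cv2.ellipse(m,(299,268),(20,18),0,0,360,255,-1)
p0=cv2.goodFeaturesToTrack(im[0],25,.02,4,mask=m)
b=P0+.2505*ey+[0,0,.15];u=np.array(proj(c,b+.01*ey))-np.array(proj(c,b));D=[]
for i in im:
    p,st,_=cv2.calcOpticalFlowPyrLK(im[0],i,p0,None,winSize=(15,15),maxLevel=2);D.append(np.median((p-p0)[:,0],0)@u/(u@u)*.01)
D=np.array(D);A=np.c_[np.cos(w*t),np.sin(w*t),np.ones_like(t)];x=np.linalg.lstsq(A,D,rcond=None)[0]
print(len(p0),'px/cm',u,(D*1e3).round(1),'amp mm',1e3*np.hypot(*x[:2]),'res',((A@x-D)*1e3).round(1));te=robot.read_state()['t']
print('t',te,'d,v',x[0]*np.cos(w*te)+x[1]*np.sin(w*te),w*(-x[0]*np.sin(w*te)+x[1]*np.cos(w*te)))
E
for i in 1 2 3 4 5 6 7 8 9 10 11 12; do python3 s.py a;python3 -m jog '[[[0,0,0,0,0,0,1]]]'>/dev/null;  done; python3 flow.py a
```

```text
22 px/cm [1.95264232 2.05095108] [ 0.   3.2  6.6  9.2  8.2  6.1  2.7 -0.6 -2.  -1.   1.6  5.2] amp mm 5.472505108582194 res [ 0.1  0.2  0.2 -0.5  0.3  0.  -0.1  0.1 -0.  -0.1 -0.  -0.1]
t 13.2167 d,v 0.0051452111161053886 0.009231857280924889
```

Residual swing is 5.5 mm (0.013 rad, 0.065 rad/s), well inside the limits. I'll hold for over 5 s more, then recheck.

```bash
for i in 1 2 3 4 5 6 7 8; do python3 -m jog '[[[0,0,0,0,0,0,1],[0,0,0,0,0,0,1],[0,0,0,0,0,0,1],[0,0,0,0,0,0,1],[0,0,0,0,0,0,1],[0,0,0,0,0,0,1],[0,0,0,0,0,0,1]]]'>/dev/null; done
for i in 1 2 3 4 5 6 7 8 9 10; do python3 s.py b;python3 -m jog '[[[0,0,0,0,0,0,1]]]'>/dev/null;  done; python3 flow.py b
python3 - <<'E'
from h import *
b=cam('top')['pixels'];a=cv2.imread('pics/top0.png');s=robot.read_state();print(s['t'],s['position'],s['opening'],s['wrist_force'])
cv2.imwrite('pics/final.png',cv2.resize(b[85:285,170:490],(800,500),interpolation=2))
E
```

```text
20 px/cm [1.95264232 2.05095108] [ 0.   3.1  6.6  9.   9.4  7.2  3.7  0.7 -1.  -0.8] amp mm 5.368844644490354 res [ 0.1  0.1  0.  -0.  -0.2  0.1  0.2 -0.1 -0.2 -0.1]
t 19.2667 d,v -0.0012830308880147135 0.025817598838044825
19.3167 [0.50013202 0.21892147 0.28328827] 0.021269766793673445 [4.36459198 1.50607447 5.62069233]
```

View pics/final.png

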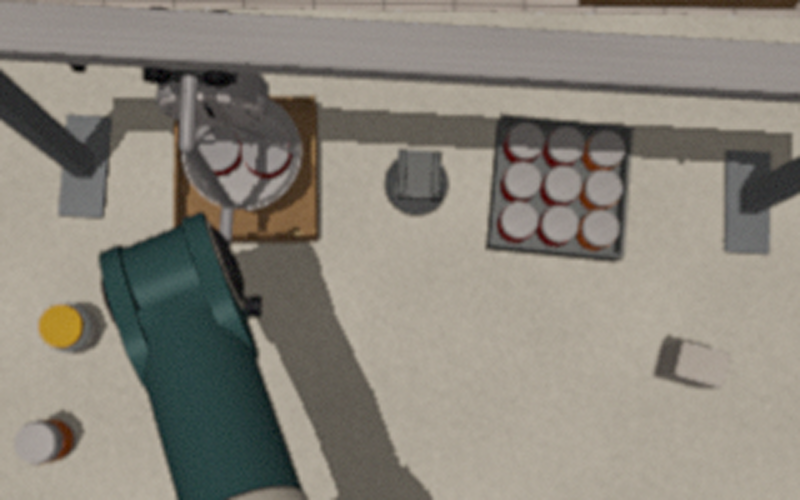

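The top view shows the pan (columns 181–301) over the carton (175–320), with the dock empty at (417,180) and the jar, can and milk still in place. All checks are inside tolerance, so I'm handing in.

```bash
python3 -c "from station import robot;print(robot.hand_in())"
```

```text
the job is handed in; nothing more can be done
None
```

I gripped the handle from above, drew the scale out of its dock and moved it 250 mm along the rail to the carton. Shaping that move cancelled most of the swing. I held the scale there for about 10 s and handed in at 19.3 s with the grip still closed (opening 21.3 mm). The hand-in gave no verdict.

Last checks:
- **Stillness:** the remaining swing is 5.4 mm, about 0.013 rad and 0.065 rad/s. The limits are 0.05 rad and 0.18 rad/s.
- **Centring:** the pan is about 5–10 mm from the carton's centre, against the 30 mm allowed. Across the rail I took it from the rail line, as the rail hides part of the pan from above.
- **Bystanders:** the can, jar and milk look untouched in the last top view; I did not measure them again.

Three things disagreed or went less cleanly:
- **Dock lip:** after it slipped out, the foot seems to have brushed the lip once on its return swing, before I moved it away.
- **Colour tracker:** tracking the red tins was off by about 15 mm near the dock and noisy by about 10 mm over the carton. A stricter version found nothing, so the final stillness figures come from optical flow.
- **Pan position:** the rim seen from above put the pan at y 0.203–0.205, while the handle's position gave 0.210. The carton is at 0.210–0.212.

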